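Mount the tube block on the shaker and clamp it

TASK

Mount the tube block on the orbital shaker. It is the one of the two metal blocks in the storage tray that has four wide bores in each row: lift it out by its black grip, set it on the shaker's platform against the back rail, and nudge it along the rail until the hole in its underside drops over the platform's locating pin and the block sits flat. Then swing the clamp lever fully closed over the block's ledge, let go, and leave the other block in the tray and the dropper bottle alone.

Things in the scene. Friction and masses are not known exactly. Their poses are not given: they have to be found in the camera images.
- tube_block_center (a point): Block to mount: bare aluminium, 0.35 to 0.57 kg, 72 x 90 x 70 mm (its x, y, z), two rows of four 13.5 mm bores. Centre, 35 mm above the underside. Upward: base 72 x 90 mm, 10 mm thick (a 10 mm ledge along both long sides); body 52 x 90 mm up to 36 mm; then the grip. Same either way round. It starts in one of two compartments of a grey tray (walls 30 mm high, 3 mm play).
- tube_block_grip (a point): Where to grip the tube block: on its upright black grip, 12 mm thick in x, 46 mm long in y, centred on the block, from 36 to 70 mm above the underside. This point is in its middle, 57 mm above the underside; axes as the block's. Grip it across x.
- tube_block_hole (a point): Mouth of the blind round hole in the middle of the tube block's underside: 12.5 mm wide, 8.5 mm deep, plain edge; axes as the block's.
- vial_block_center (a point): The other block: same outside, same grip, but two rows of seven 7.8 mm bores; its centre, 35 mm above its underside. It stays in the other compartment of the tray.
- shaker_seat (a point): On the shaker (white housing 140 x 150 mm, fixed), level with its platform's top, 74 mm above the desk; z up, x to the back rail, y along the rail. Here the locating pin's foot WOULD be if the platform stood centred. The platform, rigid and square to the housing, was stopped by its drive up to 8 mm off centre in x and in y: no reading is given, find it by touch or sight.
- rail_mid (a point): Foot of the front face of the platform's back rail, at mid length, IF the platform stood centred; it is off by the same shift as the pin. Really 36.5 mm beyond the pin's axis in +x. The rail is straight along y, 132 mm long, 22 mm high. The pin: steel, 10 mm thick, 7 mm high, chamfered 1.5 mm at the tip. The platform: aluminium, 126 x 140 mm.
- lever_pivot (a point): Axis of the clamp lever, at the height of the platform's top, IF the platform stood centred; it is off by the same shift as the pin. Really 70 mm from the pin's axis in -x and 20 mm in -y. With the block flat over the pin, its centre is over the pin within 1.3 mm, so the block then shows where pin and pivot are. Missing the pin, the block rides 7 mm high.
- clamp_lever (a joint): 0 open, 1.57 closed (end stop); stays where left, 1 N at the knob moves it. It turns clockwise from above. Upright black knob, 16 mm thick, 18 to 52 mm above the platform (grip at 42 mm), its axis at pivot + 45 mm x (-cos q, sin q) in the shaker's x, y; the bar to it lies 11.5 to 18.5 mm up. A 40 mm tab (to +y open, to +x closed) passes 1.5 mm over a seated block's ledge, hits one not down.
- dropper_bottle: A small white dropper bottle, 30 x 30 x 91 mm, standing on the desk beside the work; its origin is the centre of its underside. It stays where it is.
There are look-alikes about, which are no part of the job. What is shaped like the part that bears tube_block_center but brown is not meant.

How it is judged:
On the way, in this order (a step that is already met when the one before it is completed fails the run):
1. the tube block sits flat on the platform, down over the pin, the clamp lever not yet closed (z of tube_block_center in the frame of shaker_seat between 0.033 and 0.0375 m and horizontal distance between tube_block_center and shaker_seat below 0.016 m and angle between tube_block_center's own z axis and vertical below 0.03 rad and angle between the y axis of tube_block_center and the y axis of shaker_seat, either way round below 0.06 rad and value of joint clamp_lever below 1 rad), for 0.2 s.
2. the clamp lever is fully closed over the block's ledge (z of tube_block_center in the frame of shaker_seat between 0.033 and 0.0375 m and horizontal distance between tube_block_center and shaker_seat below 0.016 m and angle between tube_block_center's own z axis and vertical below 0.03 rad and angle between the y axis of tube_block_center and the y axis of shaker_seat, either way round below 0.06 rad and value of joint clamp_lever above 1.45 rad), for 0.2 s.
At the end, for the whole second after the job is handed in: The tube block sits flat on the platform with its hole over the pin (centre 33 to 37.5 mm above the platform's top, within 16 mm of the seat point sideways, tilted less than 0.03 rad, long side along the rail within 0.06 rad), and the clamp lever is closed (1.45 rad or more) (all of step 2); the robot touches nothing.
It fails at once if the other block is shifted from its place in the tray (over 20 mm) (distance of vial_block_center from where it was at the start of the episode above 0.02 m).
It fails at once if the dropper bottle is pushed away (over 25 mm) or knocked over (distance of dropper_bottle from where it was at the start of the episode above 0.025 m or angle between dropper_bottle's own z axis and vertical above 0.5 rad).
It also fails if it takes over 58 s, if anything falls off the work surface, if the arm or the gripper's body presses on something with over 40 N, if the wrist force passes 120 N, or if a joint passes its speed limit or range.

ROBOT

A 6-joint arm with a two-finger parallel gripper is mounted at the origin on the work surface; the furniture and walls round the work are solid. World frame = base frame: x ahead of the robot, y to its left, z up, the work surface at z = 0. Lengths are in m, angles in rad, forces in N, time in s.
With the tool pointing down it reaches from about 0.375 to 0.975 m from the base axis. Payload 3.8 kg.
Tool frame: the origin (TCP) lies midway between the tips of the shut fingers; the grasp point (between the pads) lies 19 mm behind it; z points along the fingers, y is the direction in which the jaws open and shut (so a half turn about z gives the same grasp; the last joint's range is limited). The gripper opens to 85 mm and grips with 20 to 120 N. Pads are 22 mm wide; open, the fingers measure 114 mm over their backs; the gripper's body (76 mm by 85 mm) begins 54 mm behind the grasp point. The pads swing forward as they close: fully open they stand 13 mm farther back than shut.
Start: joints at [-1.235, 0.264, 1.604, -0, 1.274, -0.037], TCP at [0.246, -0.629, 0.231] pointing down, gripper open.
Joint ranges: [-2.63, 2.63], [-0.94, 2.18], [0.31, 2.57], [-1.31, 4.45], [0, 2.66], [-2.55, 2.55]. Speed limits (rad/s): [2.57, 2.57, 3.14, 3.14, 3.14, 3.14].

INTERFACE

Orientations are given as a rotation vector (axis times angle).
In Python, from workcell import bot gives the robot as it stands. The module is installed in compiled form; this text tells all that it offers.
- The arm moves only by the tool move_arm, never from a script. Its argument "steps" is a list of rows, each a list of 5 numbers: the shift along the tool's x, y, z in mm, then the turn about the tool's z in degrees, then the opening in per cent of the stroke, from 0 (shut) to 100 (fully open). In form: [[tx, ty, tz, turn, claw], ...]. A call has 1 to 20 rows; each row is the pose to reach, as a shift and turn from the pose commanded when the call began, along the tool's axes at that moment; what a row does not reach only later rows make up. A row lasts 1/10 s, in which the tool goes at most 50 mm and 8.59 degrees, less where a joint would pass 70% of its speed; a pose out of reach is approached as far as the arm can. A call with a gripper value outside its range is refused whole. The fingers move at their own pace and stop on an object; "newtons" is the grip in N (left out, the last holds). Time passes only in rows, so rows that repeat a pose let the fingers close. It gives the time, the measured TCP pose, the force and the opening at its end, in the units of the state.
- bot.read_state(): the state, without advancing time (a new reading comes with each control period).
- bot.read_camera(name): name is "scene" or "top" or "wrist"; returns a dict with "pixels" (400x640x3 uint8, red, green, blue), "depth" (400x640 float32, m along the optical axis (not along the pixel's ray), 0 where there is no reading), "fovy" (degrees; the focal length in pixels is half the picture's height over the tangent of half this angle, whatever the lens; pixels are square), "cx", "cy" (the principal point, pixels), "k1" (the pictures are not rectified: a ray, as slopes to the right and down, at radius r is drawn at 1 + k1 r^2 times it, then the intrinsics apply), "xyz" and "attitude" of the camera in the world. Camera axes: x right, y up, looking along -z (the intrinsics and any distortion apply to the point x, -y, -z); pixel columns grow to the right and rows downward; lengths in m; the calibration is good to about 2 mm. A picture is of the moment at which its call begins.
- bot.finish_job(): hands the job in, once; it reports no verdict.
The state is a dict: "time": time; "q": joint angles; "joint_vel": joint speeds; "joint_torque": joint torques, N m; "tool_pos": TCP position; "tcp_rot": TCP orientation; "wrist_force": force on the tool from outside, world axes, zero at the start; "torque": the same for the moment, N m; "width": opening from 0.0 (shut) to 1.0 (fully open).
Only numpy, scipy, OpenCV 4.12 (cv2) and the standard library are available. Lean on these libraries where they do the work, as an engineer would, in place of code of your own. Each camera call takes 0.05 s, during which the arm holds its last target.

## Working session

There is one attempt and no reset: what is moved stays moved. The work goes in short steps, Python scripts to look and compute and a tool call to move; the robot and the scene stay as the last step left them, time stands still between calls to the robot, and variables do not carry over. Pictures are saved under pics/ and viewed, and the job is handed in when it is done.

Besides the shell and the picture viewer there is one more tool, called after "Call:" as name(argument=value, ...), one argument or row to a line, values as JSON. move_arm: Moves the arm, as the interface text tells. Its arguments: {"type":"object","properties":{"steps":{"type":"array","items":{"type":"array","items":{"type":"number"}}},"newtons":{"type":"number"}},"required":["steps"]}

```bash
mkdir -p pics; cat > h.py <<'E'
import numpy as np, cv2, pickle
def grab(bot,names,tag):
    o={}
    for n in names:
        c=bot.read_camera(n); o[n]=c
        cv2.imwrite(f'pics/{tag}_{n}.png',cv2.cvtColor(c['pixels'],cv2.COLOR_RGB2BGR))
    pickle.dump(o,open(f'{tag}.pkl','wb')); return o
E
python3 - <<'E'
from workcell import bot
from h import *
s=bot.read_state(); print(s)
o=grab(bot,['scene','top','wrist'],'a')
for n,c in o.items(): print(n,{k:v for k,v in c.items() if k not in('pixels','depth')}, c['depth'].min(),c['depth'].max())
E
```

```text
{'time': 0.0, 'q': array([-1.23488536e+00,  2.64731569e-01,  1.60536954e+00, -5.04911699e-05,
        1.27365516e+00, -3.68778098e-02]), 'joint_vel': array([-2.52687202e-04, -1.16836877e-03,  2.13522054e-03,  6.03480441e-04,
        2.14183651e-04, -7.41908019e-05]), 'joint_torque': array([ 5.28174496e-04, -5.15105581e+01, -3.67314184e+01, -1.35327368e-04,
        1.30050562e-02,  1.44316729e-06]), 'tool_pos': array([ 0.24560584, -0.62796535,  0.22997894]), 'tcp_rot': array([-3.08507678e+00, -5.81818090e-01,  5.80827501e-04]), 'wrist_force': array([-0.09046591, -0.35287052,  0.71609535]), 'torque': array([-0.03219613,  0.01163709,  0.02883379]), 'width': 1.000330859877976}
scene {'fovy': 50.604395306278846, 'cx': 326.40621759170205, 'cy': 204.42476284878535, 'k1': -0.045713354909169106, 'xyz': array([ 0.52577972, -0.5862591 ,  0.7777935 ]), 'attitude': array([ 0.57610363, -0.00581608, -0.03824726])} 0.0 2.3965526
top {'fovy': 42.67916744253762, 'cx': 321.27474446566373, 'cy': 195.0602449721621, 'k1': -0.029403063169233884, 'xyz': array([ 0.39368754, -0.14254927,  0.97180815]), 'attitude': array([ 0.13367714, -0.13122391, -1.54271599])} 0.0 1.8812398
wrist {'fovy': 66.6062118963475, 'cx': 319.3344911434421, 'cy': 198.89501467843505, 'k1': -0.007065504537522676, 'xyz': array([ 0.30926011, -0.60438673,  0.37219865]), 'attitude': array([-0.23604992,  0.16242344, -1.18953484])} 0.0 1.4342618
```

View pics/a_scene.png

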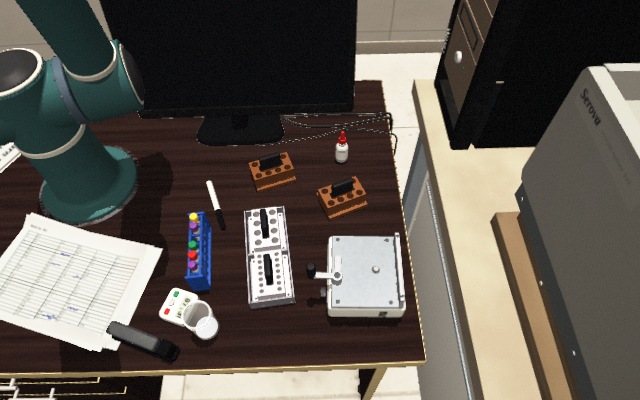

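View pics/a_top.png

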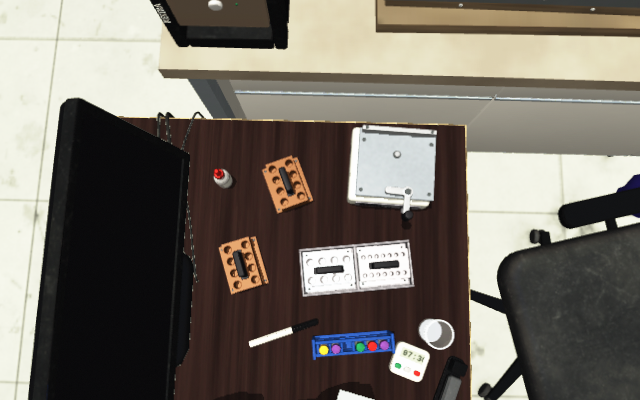

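View pics/a_wrist.png

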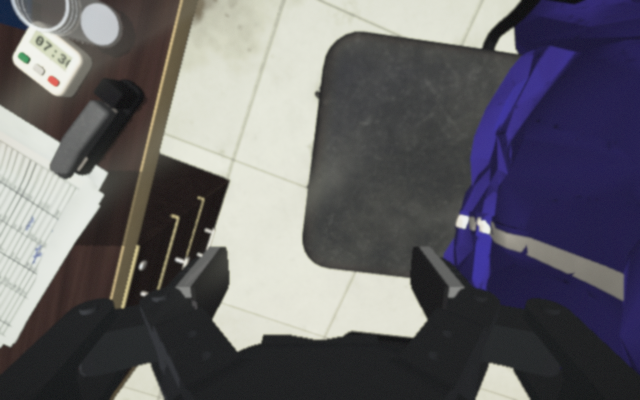

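Top view: a tray at (355,268) holds two metal blocks, at (328,270) and (384,265). Two brown look-alikes are at (288,183) and (241,265). The shaker is at (395,165) with its pin at (397,154), and the bottle at (222,178). I'll confirm the bores in an enlarged crop and take first measurements.

```bash
cat >> h.py <<'E'
from scipy.spatial.transform import Rotation as R
def cam(c):
    f=200/np.tan(np.radians(c['fovy'])/2)
    return f,R.from_rotvec(c['attitude']).as_matrix(),np.array(c['xyz'])
def ray(c,u,v):
    f,M,p=cam(c)
    K=np.array([[f,0,c['cx']],[0,f,c['cy']],[0,0,1.]])
    x,y=cv2.undistortPoints(np.array([[[u,v]]],float),K,np.array([c['k1'],0,0,0,0.]))[0,0]
    return p,M@np.array([x,-y,-1])
def onz(c,u,v,z):
    p,d=ray(c,u,v); return p+d*(z-p[2])/d[2]
def proj(c,P):
    f,M,p=cam(c); q=M.T@(np.array(P)-p); x,y=q[0]/-q[2],-q[1]/-q[2]
    s=1+c['k1']*(x*x+y*y); return np.array([c['cx']+f*x*s,c['cy']+f*y*s])
def dpt(c,u,v):
    p,d=ray(c,u,v); return p+d*c['depth'][int(round(v)),int(round(u))]
def tri(c1,a,c2,b):
    p1,d1=ray(c1,*a);p2,d2=ray(c2,*b)
    A=np.stack([d1,-d2],1); t=np.linalg.lstsq(A,p2-p1,rcond=None)[0]
    x1=p1+t[0]*d1;x2=p2+t[1]*d2; return (x1+x2)/2,np.linalg.norm(x1-x2)
def crop(c,u0,u1,v0,v1,k,fn):
    im=cv2.cvtColor(c['pixels'][v0:v1,u0:u1],cv2.COLOR_RGB2BGR)
    cv2.imwrite(fn,cv2.resize(im,None,fx=k,fy=k,interpolation=cv2.INTER_CUBIC))
E
python3 - <<'E'
from h import *
o=pickle.load(open('a.pkl','rb'))
crop(o['top'],290,450,110,305,3,'pics/a1.png'); crop(o['scene'],230,420,190,330,4,'pics/a2.png')
t=o['top'];
for n,u,v in [('pin',397,154),('tubegrip',328,270),('vialgrip',384,265),('desk',430,230),('plat',380,185),('bottle',222,178)]: print(n,dpt(t,u,v))
E
```

```text
pin [ 0.62354691 -0.27302908  0.08174031]
tubegrip [ 0.41535222 -0.15414291  0.0732073 ]
vialgrip [ 0.42622135 -0.25132147  0.07452072]
desk [ 0.49741319 -0.34842204 -0.00260192]
plat [ 0.56811898 -0.24387683  0.07241213]
bottle [0.57731465 0.04281942 0.05631488]
```

View pics/a1.png

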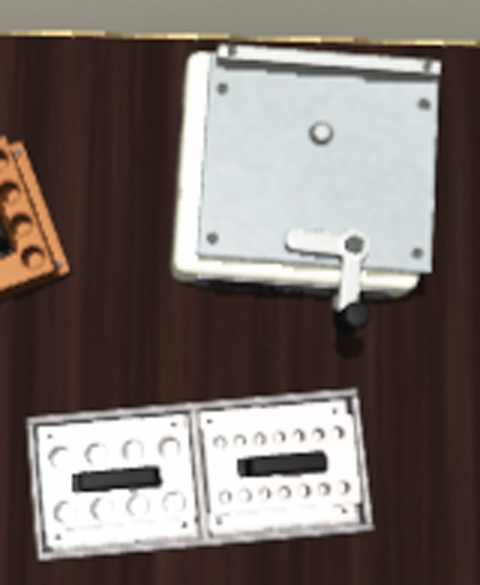

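View pics/a2.png

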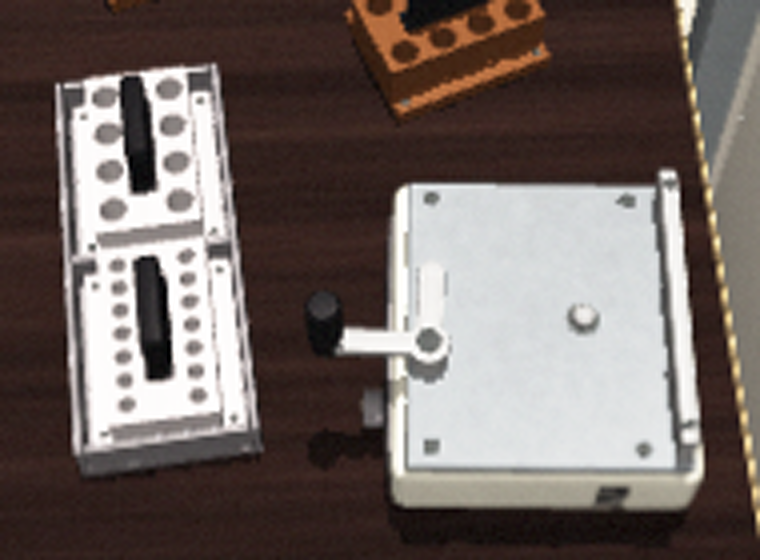

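Confirmed: the tube block has two rows of four wide bores. It is the left block in the top view, (328,270), and the far one in the scene view. Now I'll measure the grip, pin, rail and lever.

```bash
python3 - <<'E'
from h import *
o=pickle.load(open('a.pkl','rb'))
t,s=o['top'],o['scene']
def blacks(c,box,thr=60):
    u0,u1,v0,v1=box
    m=(c['pixels'][v0:v1,u0:u1].max(2)<thr).astype(np.uint8)
    n,l,st,ce=cv2.connectedComponentsWithStats(m)
    i=1+np.argmax(st[1:,4]); 
    pts=np.argwhere(l==i)[:,::-1]+[u0,v0]
    return pts
for nm,c,b in [('tube',t,(310,348,258,280)),('vial',t,(366,403,255,276)),('tube',s,(255,274,206,240)),('vial',s,(260,278,250,288))]:
    p=blacks(c,b); print(nm,len(p),p.mean(0))
    W=np.array([onz(c,u,v,.073)[:2] for u,v in p])
    r=cv2.minAreaRect((W*1000).astype(np.float32)); print('  rect',r, 'mean',W.mean(0)*1000)
    D=np.array([dpt(c,u,v) for u,v in p]); print('  depth z',np.percentile(D[:,2],[10,50,90]),)
    k=D[:,2]>np.percentile(D[:,2],90)-.004
    r=cv2.minAreaRect((D[k][:,:2]*1000).astype(np.float32)); print('  top-depth rect',r,k.sum())
# pin
a=(290+321/3,110+132/3); b=(230+583/4,190+315/4)
print('pin px',a,b,tri(t,a,s,b), onz(t,*a,.081),onz(s,*b,.081))
# knob top
a=(290+350/3,110+315/3)
print('knob',tri(t,a,s,(230+322/4,190+300/4)))
print('pivot',tri(t,(290+354/3,110+243/3),s,(230+429/4,190+341/4)))
# platform screws at z .074
for q in [(222,89),(424,104),(212,238),(417,253)]:
    print('screw',onz(t,290+q[0]/3,110+q[1]/3,.074))
for q in [(431,198),(627,200),(431,446),(643,449)]:
    print('screwS',onz(s,230+q[0]/4,190+q[1]/4,.074))
# housing corners top (z?) & rail
for q in [(219,46),(440,64)]: print('railback top',onz(t,290+q[0]/3,110+q[1]/3,.096))
for q in [(668,172),(690,440)]: print('railS',onz(s,230+q[0]/4,190+q[1]/4,.096))
E
```

```text
tube 93 [330.35483871 269.56989247]
  rect ((416.64630126953125, -156.4610595703125), (10.143668174743652, 47.063289642333984), 6.52387809753418) mean [ 416.19781069 -158.22761735]
  depth z [0.06989949 0.07216386 0.07425859]
  top-depth rect ((416.00799560546875, -154.84519958496094), (25.009037017822266, 44.40861129760742), 31.764102935791016) 81
vial 159 [384.72327044 264.33962264]
  rect ((427.3805236816406, -252.36868286132812), (10.329461097717285, 47.46076583862305), 6.046431541442871) mean [ 427.44911715 -252.76706556]
  depth z [0.05540618 0.07247684 0.07494693]
  top-depth rect ((428.2756042480469, -254.0623779296875), (9.148103713989258, 43.749942779541016), 5.322766304016113) 115
tube 180 [263.86666667 223.10555556]
  rect ((416.7958984375, -165.69485473632812), (12.657770156860352, 64.43244934082031), 6.726271152496338) mean [ 416.83238892 -166.50119404]
  depth z [0.04725937 0.07216587 0.07500078]
  top-depth rect ((414.7530212402344, -156.0071258544922), (10.676566123962402, 45.8188591003418), 6.617805480957031) 109
vial 208 [267.96634615 269.03846154]
  rect ((428.201
[... 520 characters left out ...]
, -0.28282954,  0.12509552]), np.float64(0.0010403087998602076))
pivot (array([ 0.55320052, -0.29029068,  0.09556704]), np.float64(0.0019840574169155585))
screw [ 0.65082767 -0.21430672  0.074     ]
screw [ 0.64452329 -0.3365195   0.074     ]
screw [ 0.55910913 -0.20924889  0.074     ]
screw [ 0.55300149 -0.33117619  0.074     ]
screwS [ 0.55775009 -0.2088432   0.074     ]
screwS [ 0.64982326 -0.21371688  0.074     ]
screwS [ 0.55142667 -0.33018611  0.074     ]
screwS [ 0.64289836 -0.33535318  0.074     ]
railback top [ 0.67085184 -0.21052237  0.096     ]
railback top [ 0.66309954 -0.34160221  0.096     ]
railS [ 0.66649923 -0.21162571  0.096     ]
railS [ 0.65944438 -0.34013287  0.096     ]
```

```bash
cat >> h.py <<'E'
def go(s,P,yaw=None,pos=None):
    "tool shift (mm) and turn (deg) from state s to world P with tool-y axis at yaw deg (mod 180)"
    M=R.from_rotvec(s['tcp_rot']).as_matrix()
    d=M.T@(np.array(P)-(s['tool_pos'] if pos is None else pos))*1000
    y=np.degrees(np.arctan2(M[1,1],M[0,1]))
    tn=None
    if yaw is not None: tn=(-(yaw-y)+90)%180-90
    print('shift',d.round(1),'turn',None if tn is None else round(tn,2),'yaw now',y.round(2),'tilt',np.degrees(np.arccos(-M[2,2])).round(2)); return d,tn
def st(s): print('t',round(s['time'],2),'pos',(s['tool_pos']*1000).round(1),'F',s['wrist_force'].round(1),'T',s['torque'].round(2),'w',round(s['width'],3),'q',s['q'].round(2))
E
python3 - <<'E'
from workcell import bot
from h import *
s=bot.read_state(); st(s); go(s,[.4157,-.156,.18],6.5)
E
```

```text
t 0.15 pos [ 245.7 -628.1  230.2] F [ 0.3 -0.2 -1.1] T [-0.01 -0.02 -0.01] w 0.997 q [-1.23  0.26  1.61  0.    1.27 -0.04]
shift [ 330.3 -377.6   50.9] turn -75.14 yaw now -68.64 tilt 0.1
```

Call:
move_arm(
  steps=[
    [165,-190,0,-38,60],
    [330,-378,0,-75,50],
    [330,-378,0,-75,50],
    [330,-378,0,-75,50],
    [330,-378,0,-75,50],
    [330,-378,0,-75,50],
    [330,-378,0,-75,50],
    [330,-378,0,-75,50],
    [330,-378,0,-75,50],
    [330,-378,0,-75,50],
    [330,-378,0,-75,50],
    [330,-378,25,-75,50],
    [330,-378,51,-75,50],
    [330,-378,51,-75,50],
    [330,-378,51,-75,50],
  ],
)

```text
time: 1.65
tool_pos: [0.4149, -0.1567, 0.1801]
tcp_rot: [-2.095, -2.339, 0.001]
wrist_force: [0.8, 0.2, 0.0]
width: 0.502
```

```bash
python3 - <<'E'
from workcell import bot
from h import *
o=grab(bot,['wrist'],'b')
s=bot.read_state(); st(s); go(s,[.4157,-.156,.044],6.5)
E
```

```text
t 1.7 pos [ 415.7 -157.1  181.1] F [-0.  -0.1  0.5] T [-0.04  0.01  0.05] w 0.498 q [-0.42 -0.15  2.13 -0.    1.15 -0.53]
shift [  1.2   0.  137.1] turn -0.19 yaw now 6.31 tilt 0.04
```

View pics/b_wrist.png

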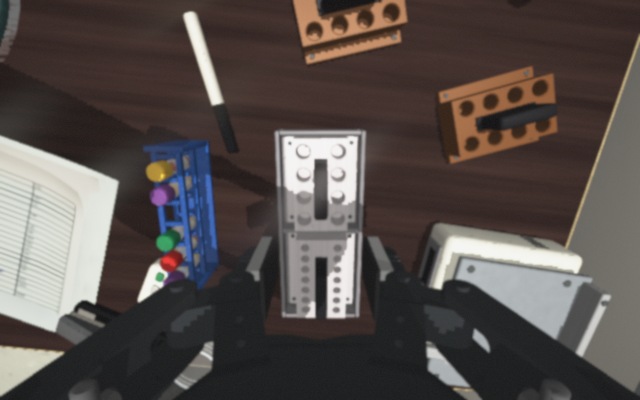

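The wrist view shows the tube block's grip upright at about (320,190), centred between the fingers (about 318) and square to them. I'll cross-check its position by ray.

```bash
python3 - <<'E'
from h import *
o=pickle.load(open('b.pkl','rb')); c=o['wrist']
u0,u1,v0,v1=308,335,155,222
m=(c['pixels'][v0:v1,u0:u1].max(2)<50).astype(np.uint8)
n,l,stt,ce=cv2.connectedComponentsWithStats(m); i=1+np.argmax(stt[1:,4])
p=np.argwhere(l==i)[:,::-1]+[u0,v0]; print(len(p),p.min(0),p.max(0))
D=np.array([dpt(c,u,v) for u,v in p]); print(np.percentile(D[:,2],[5,50,95]))
k=abs(D[:,2]-np.percentile(D[:,2],80))<.006
W=np.array([onz(c,u,v,.0735)[:2] for u,v in p[k]])*1000
print(cv2.minAreaRect(W.astype(np.float32)),W.mean(0),k.sum())
print(cv2.minAreaRect((D[k][:,:2]*1000).astype(np.float32)))
E
```

```text
56 [316 210] [325 218]
[0.07246093 0.0734812  0.07500048]
((419.68487548828125, -172.9259490966797), (9.420440673828125, 5.869939804077148), 44.62464904785156) [ 419.17712876 -172.53861435] 55
((418.1536560058594, -172.0603485107422), (7.77109432220459, 7.465371131896973), 6.746962070465088)
```

```bash
python3 - <<'E'
from h import *
o=pickle.load(open('b.pkl','rb')); c=o['wrist']
u0,u1,v0,v1=308,335,152,224
for thr in (80,100,120):
    m=(c['pixels'][v0:v1,u0:u1].max(2)<thr).astype(np.uint8)
    n,l,stt,ce=cv2.connectedComponentsWithStats(m); i=1+np.argmax(stt[1:,4])
    p=np.argwhere(l==i)[:,::-1]+[u0,v0]
    D=np.array([dpt(c,u,v) for u,v in p])
    k=D[:,2]>.066
    W=np.array([onz(c,u,v,.0735)[:2] for u,v in p[k]])*1000
    print(thr,len(p),p.min(0),p.max(0),np.percentile(D[:,2],[5,50,95]),cv2.minAreaRect(W.astype(np.float32)),W.mean(0),k.sum())
E
```

```text
80 223 [315 199] [326 218] [0.07233165 0.07345153 0.07453872] ((417.6297302246094, -167.32208251953125), (9.481953620910645, 17.01342010498047), 6.377542018890381) [ 417.78953942 -167.68463704] 223
100 582 [314 160] [327 219] [0.0428324  0.07308703 0.07446878] ((416.1621398925781, -154.17869567871094), (11.191022872924805, 45.2877197265625), 6.377770900726318) [ 416.22756818 -156.97904461] 504
120 766 [314 160] [327 219] [0.04310463 0.07309831 0.0744716 ] ((416.16290283203125, -154.17864990234375), (11.201431274414062, 45.2877197265625), 6.377705097198486) [ 416.0613297  -154.43649062] 678
```

Call:
move_arm(
  newtons=60,
  steps=[
    [2,0,45,0,50],
    [2,0,90,0,50],
    [2,0,115,0,50],
    [2,0,130,0,50],
    [2,0,136,0,50],
    [2,0,136,0,50],
    [2,0,136,0,30],
    [2,0,136,0,0],
    [2,0,136,0,0],
    [2,0,136,0,0],
    [2,0,136,0,0],
    [2,0,136,0,0],
    [2,0,136,0,0],
  ],
)

```text
time: 3.0
tool_pos: [0.4167, -0.1551, 0.0458]
tcp_rot: [2.093, 2.339, 0.001]
wrist_force: [-1.2, -1.1, 6.5]
width: 0.126
```

```bash
python3 - <<'E'
from workcell import bot
from h import *
s=bot.read_state(); st(s)
E
```

```text
t 3.0 pos [ 416.7 -155.1   45.8] F [-1.2 -1.1  6.5] T [-0.06  0.15 -0.01] w 0.126 q [-0.41  0.03  2.25 -0.    0.86 -0.52]
```

Call:
move_arm(
  steps=[
    [0,0,-5,0,0],
    [0,0,-20,0,0],
    [0,0,-50,0,0],
    [0,0,-90,0,0],
    [0,0,-130,0,0],
    [0,0,-155,0,0],
    [0,0,-155,0,0],
    [0,0,-155,0,0],
  ],
)

```text
time: 3.8
tool_pos: [0.4146, -0.1541, 0.1983]
tcp_rot: [-2.094, -2.341, 0.0]
wrist_force: [-0.7, -0.2, -4.6]
width: 0.127
```

```bash
python3 - <<'E'
from workcell import bot
from h import *
o=grab(bot,['scene','top','wrist'],'c')
s=bot.read_state(); st(s); go(s,[.6210,-.2739,.2],-3.0)
crop(o['scene'],200,440,120,330,3,'pics/c1.png')
E
```

```text
t 3.95 pos [ 413.4 -153.6  196.4] F [ 0.4  0.3 -3.5] T [ 0.07  0.01 -0.  ] w 0.131 q [-0.41 -0.16  2.12  0.    1.19 -0.52]
shift [-142.6  193.    -4.8] turn 9.36 yaw now 6.36 tilt 0.3
```

View pics/c1.png

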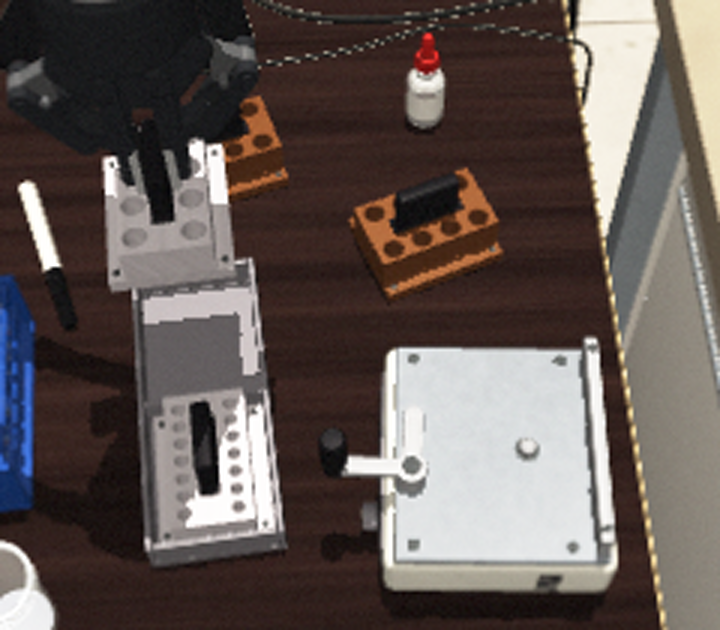

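View pics/c_wrist.png

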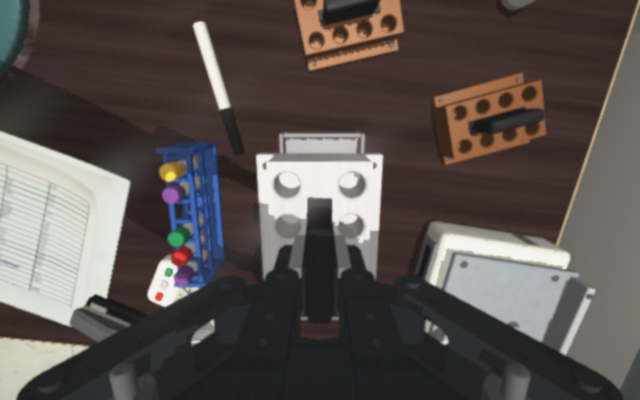

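```bash
python3 - <<'E'
from workcell import bot
from h import *
s=bot.read_state(); go(s,[.6180,-.2733,.2],-3.0)
go(s,[.53,-.20,.2],-3.0)
E
```

```text
shift [-141.7  190.1   -4.8] turn 9.36 yaw now 6.36 tilt 0.3
shift [-59.1 110.8  -4.3] turn 9.36 yaw now 6.36 tilt 0.3
```

Call:
move_arm(
  steps=[
    [-15,28,-4,2,0],
    [-35,60,-4,5,0],
    [-60,95,-4,8,0],
    [-90,130,-4,9.4,0],
    [-118,162,-4,9.4,0],
    [-135,183,-4,9.4,0],
    [-142,190,-4,9.4,0],
    [-142,190,-4,9.4,0],
    [-142,190,-4,9.4,0],
    [-142,190,-4,9.4,0],
  ],
)

```text
time: 4.95
tool_pos: [0.6184, -0.2735, 0.2026]
tcp_rot: [-2.278, -2.161, 0.001]
wrist_force: [0.5, -0.6, -3.9]
width: 0.126
```

```bash
python3 - <<'E'
from workcell import bot
from h import *
o=grab(bot,['scene','top'],'d')
s=bot.read_state(); st(s); go(s,[.6180,-.2733,.135],-3.0)
crop(o['scene'],280,440,150,330,3,'pics/d1.png'); crop(o['top'],320,480,70,230,3,'pics/d2.png')
E
```

```text
t 5.05 pos [ 618.9 -273.7  203.5] F [-0.5  0.7 -2.9] T [-0.    0.   -0.02] w 0.127 q [-0.45  0.28  1.63  0.    1.23 -0.4 ]
shift [ 0.4 -0.9 68.5] turn -0.02 yaw now -3.02 tilt 0.02
```

View pics/d1.png

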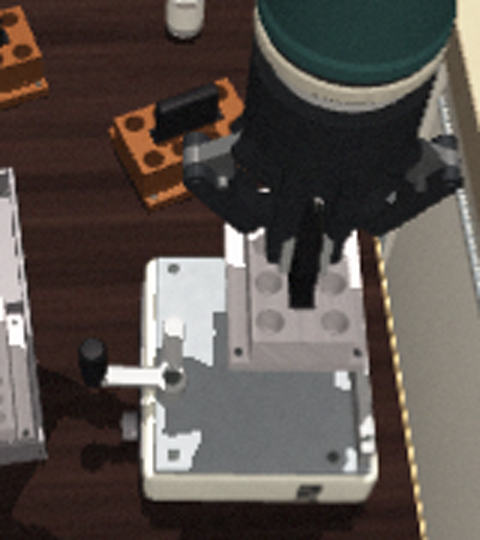

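View pics/d2.png

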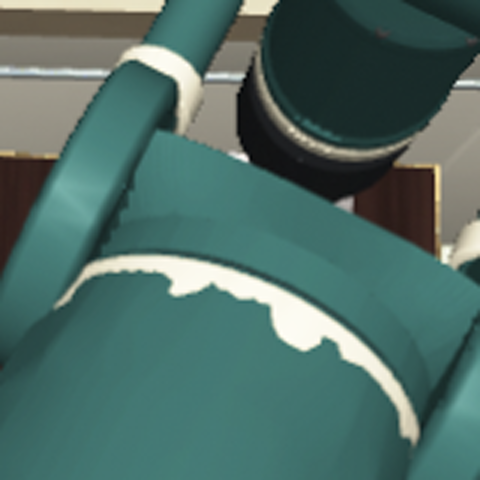

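Call:
move_arm(
  steps=[
    [0,-1,30,0,0],
    [0,-1,55,0,0],
    [0,-1,68,0,0],
    [0,-1,71,0,0],
    [0,-1,72,0,0],
    [0,-1,72,0,0],
    [0,-1,72,0,0],
  ],
)

```text
time: 5.75
tool_pos: [0.6199, -0.275, 0.1332]
tcp_rot: [2.278, 2.16, 0.002]
wrist_force: [-0.0, -0.0, -3.4]
width: 0.128
```

```bash
python3 - <<'E'
from workcell import bot
from h import *
o=grab(bot,['scene'],'e')
s=bot.read_state(); st(s)
crop(o['scene'],300,430,200,330,5,'pics/e1.png')
E
```

```text
t 5.8 pos [ 619.8 -274.9  133. ] F [ 0.5 -0.6 -4. ] T [ 0.03  0.06 -0.  ] w 0.126 q [-0.45  0.34  1.69 -0.    1.11 -0.4 ]
```

View pics/e1.png

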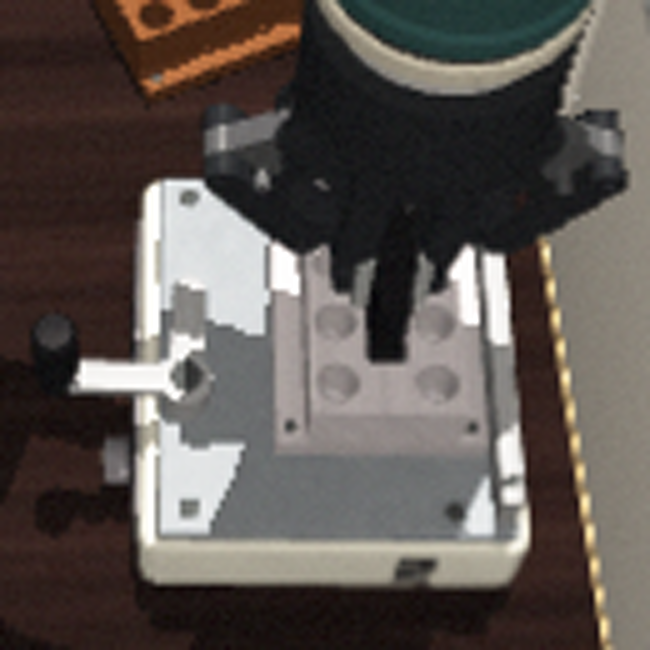

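```bash
python3 - <<'E'
from h import *
c=pickle.load(open('e.pkl','rb'))['scene']
M=R.from_euler('z',-3.0,degrees=True).as_matrix()
pin=np.array([.6230,-.2736,0])
def loc(u,v,z,k=1): 
    P=onz(c,300+u/5,200+v/5,z); print((P*1000).round(1),'rel pin (shaker axes)',((M.T@(P-pin))*1000).round(1)[:2])
print('bottom near corners z.091');loc(275,455,.091);loc(487,455,.091)
print('ledge screws z.101');loc(290,426,.101);loc(472,427,.101)
print('bores z.127');[loc(*q,.127) for q in [(336,321),(338,383),(438,321),(437,383)]]
print('platform screws z.074');loc(189,508,.074);loc(456,511,.074);loc(189,197,.074)
E
```

```text
bottom near corners z.091
[ 581.3 -318.9   91. ] rel pin (shaker axes) [-39.3 -47.4]
[ 653.8 -321.9   91. ] rel pin (shaker axes) [ 33.3 -46.7]
ledge screws z.101
[ 586.3 -312.6  101. ] rel pin (shaker axes) [-34.6 -40.9]
[ 648.1 -315.6  101. ] rel pin (shaker axes) [ 27.3 -40.6]
bores z.127
[ 602.4 -286.3  127. ] rel pin (shaker axes) [-19.9 -13.7]
[ 601.  -308.7  127. ] rel pin (shaker axes) [-20.1 -36.2]
[ 636.7 -287.7  127. ] rel pin (shaker axes) [ 14.4 -13.4]
[ 633.8 -310.   127. ] rel pin (shaker axes) [ 12.6 -35.8]
platform screws z.074
[ 551.5 -330.4   74. ] rel pin (shaker axes) [-68.4 -60.4]
[ 643.7 -335.3   74. ] rel pin (shaker axes) [ 23.9 -60.5]
[ 557.9 -208.6   74. ] rel pin (shaker axes) [-68.5  61.5]
```

Call:
move_arm(
  steps=[
    [0.5,1,0,0,0],
    [1,2,0,0,0],
    [1.5,2.5,0,0,0],
    [1.5,3,0,0,0],
    [1.5,3.5,0,0,0],
    [1.5,4,0,0,0],
    [1.5,4,0,0,0],
  ],
)

```text
time: 6.5
tool_pos: [0.623, -0.2731, 0.1312]
tcp_rot: [-2.28, -2.162, 0.0]
wrist_force: [-0.1, -0.4, -4.5]
width: 0.131
```

```bash
cat > s.py <<'E'
from workcell import bot
from h import *
s=bot.read_state(); st(s)
M=R.from_euler('z',-3.0,degrees=True).as_matrix()
print('rel pin est',(M.T@(s['tool_pos']-[.6230,-.2736,.116])*1000).round(1),'F shaker',(M.T@s['wrist_force']).round(1))
E
python3 s.py
```

```text
t 6.5 pos [ 623.  -273.1  131.2] F [-0.1 -0.4 -4.5] T [-0.02 -0.02 -0.01] w 0.131 q [-0.45  0.35  1.69  0.    1.11 -0.4 ]
rel pin est [-0.1  0.5 15.2] F shaker [-0.  -0.4 -4.5]
```

Call:
move_arm(
  steps=[
    [0,0.5,0,0,0],
    [0,1,0,0,0],
    [0,1.5,0,0,0],
    [0,1.5,0,0,0],
  ],
)

```text
time: 6.9
tool_pos: [0.6243, -0.2733, 0.1313]
tcp_rot: [-2.279, -2.162, 0.0]
wrist_force: [-0.0, -0.6, -3.8]
width: 0.13
```

```bash
python3 s.py
```

```text
t 6.9 pos [ 624.3 -273.3  131.3] F [-0.  -0.6 -3.8] T [ 0.02  0.11 -0.01] w 0.13 q [-0.45  0.35  1.68 -0.    1.11 -0.4 ]
rel pin est [ 1.3  0.4 15.3] F shaker [ 0.  -0.6 -3.8]
```

Call:
move_arm(
  steps=[
    [0,0.5,0,0,0],
    [0,1,0,0,0],
    [0,1,0,0,0],
  ],
)

```text
time: 7.2
tool_pos: [0.6245, -0.2733, 0.1311]
tcp_rot: [-2.278, -2.161, 0.002]
wrist_force: [-4.2, 0.2, -1.7]
width: 0.126
```

```bash
python3 s.py
```

```text
t 7.2 pos [ 624.5 -273.3  131.1] F [-4.2  0.2 -1.7] T [0.04 0.88 0.01] w 0.126 q [-0.45  0.35  1.68 -0.    1.11 -0.4 ]
rel pin est [ 1.5  0.4 15.1] F shaker [-4.2 -0.1 -1.7]
```

Call:
move_arm(
  steps=[
    [0,-0.5,0,0,0],
    [0,-1,2,0,0],
    [0,-1,4,0,0],
    [0,-1,6,0,0],
    [0,-1,7,0,0],
    [0,-1,8,0,0],
    [0,-1,9,0,0],
    [0,-1,9,0,0],
  ],
)

```text
time: 8.0
tool_pos: [0.6244, -0.2732, 0.122]
tcp_rot: [-2.279, -2.162, 0.0]
wrist_force: [-1.9, 0.8, -4.9]
width: 0.13
```

```bash
python3 s.py
```

```text
t 8.0 pos [ 624.4 -273.2  122. ] F [-1.9  0.8 -4.9] T [-0.08  0.44  0.06] w 0.13 q [-0.45  0.36  1.69  0.    1.09 -0.4 ]
rel pin est [1.4 0.5 6. ] F shaker [-1.9  0.7 -4.9]
```

Call:
move_arm(
  steps=[
    [0,-0.2,1,0,0],
    [0,-0.2,2,0,0],
    [0,-0.2,2,0,0],
  ],
)

```text
time: 8.3
tool_pos: [0.6243, -0.2732, 0.1201]
tcp_rot: [2.28, 2.162, 0.0]
wrist_force: [-1.6, -0.6, -3.4]
width: 0.128
```

```bash
python3 s.py
```

```text
t 8.3 pos [ 624.3 -273.2  120.1] F [-1.6 -0.6 -3.4] T [0.01 0.32 0.01] w 0.128 q [-0.45  0.36  1.69  0.    1.09 -0.4 ]
rel pin est [1.3 0.5 4.1] F shaker [-1.5 -0.7 -3.4]
```

Call:
move_arm(
  steps=[
    [0,0,1,0,0],
    [0,0,2,0,0],
    [0,0,3,0,0],
    [0,0,3,0,0],
  ],
)

```text
time: 8.7
tool_pos: [0.6243, -0.2732, 0.117]
tcp_rot: [2.28, 2.162, 0.0]
wrist_force: [-1.2, 0.3, -4.9]
width: 0.132
```

```bash
python3 s.py
```

```text
t 8.7 pos [ 624.3 -273.2  117. ] F [-1.2  0.3 -4.9] T [0.   0.26 0.04] w 0.132 q [-0.45  0.36  1.7   0.    1.08 -0.4 ]
rel pin est [1.3 0.5 1. ] F shaker [-1.2  0.2 -4.9]
```

Call:
move_arm(
  steps=[
    [0,0,1,0,0],
    [0,0,2,0,0],
    [0,0,2,0,0],
  ],
)

```text
time: 9.0
tool_pos: [0.6243, -0.2732, 0.116]
tcp_rot: [2.279, 2.162, 0.0]
wrist_force: [-3.9, 0.7, 1.7]
width: 0.127
```

```bash
python3 s.py
```

```text
t 9.0 pos [ 624.3 -273.2  116. ] F [-3.9  0.7  1.7] T [0.16 0.63 0.03] w 0.127 q [-0.45  0.36  1.7   0.    1.08 -0.4 ]
rel pin est [1.3 0.5 0. ] F shaker [-3.9  0.5  1.7]
```

```bash
python3 - <<'E'
from workcell import bot
from h import *
o=grab(bot,['scene'],'f'); c=o['scene']
crop(c,300,430,200,330,5,'pics/f1.png')
D=np.array([[dpt(c,u,v) for u in range(340,420)] for v in range(250,310)])
for nm,(u,v) in dict(body=(377,279),body2=(374,274),ledgeL=(357,283),plat=(340,280),plat2=(370,300),plat3=(385,301)).items():
    print(nm,np.median([dpt(c,u+i,v+j)[2] for i in(-1,0,1) for j in(-1,0,1)])*1000)
E
```

```text
body 109.83971791030412
body2 110.1454478536943
ledgeL 83.40291735024918
plat 87.5056407622331
plat2 73.23746669016606
plat3 73.91169743898462
```

View pics/f1.png

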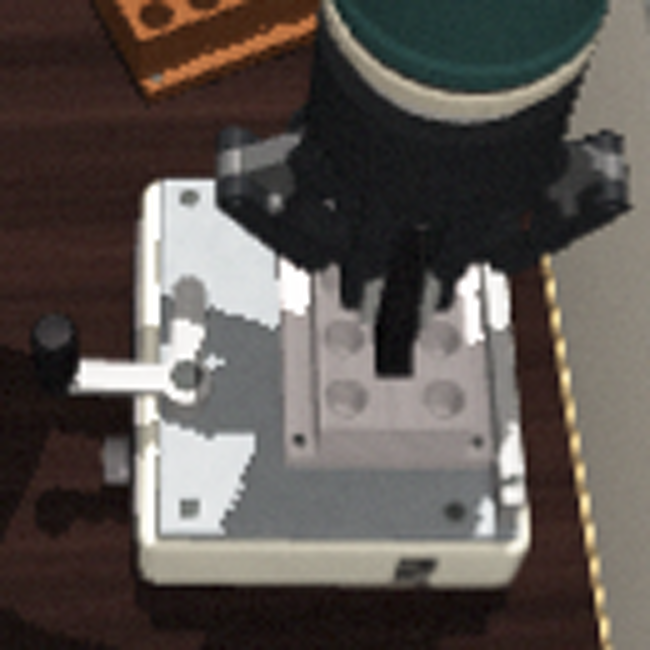

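The block sits flat: its body top is at 110 mm against a platform at about 73.7 mm, so it dropped over the pin on the first lowering. Releasing.

Call:
move_arm(
  steps=[
    [0,-0.4,0,0,0],
    [0,-0.4,0,0,10],
    [0,-0.4,0,0,20],
    [0,-0.4,0,0,35],
    [0,-0.4,0,0,40],
    [0,-0.4,0,0,40],
    [0,-0.4,-10,0,40],
    [0,-0.4,-40,0,40],
    [0,-0.4,-80,0,40],
    [0,-0.4,-90,0,40],
    [0,-0.4,-90,0,40],
  ],
)

```text
time: 10.15
tool_pos: [0.6258, -0.2742, 0.2095]
tcp_rot: [2.275, 2.157, 0.004]
wrist_force: [-0.2, -0.1, 0.2]
width: 0.404
```

```bash
python3 - <<'E'
from workcell import bot
from h import *
o=grab(bot,['scene','wrist'],'g'); c=o['scene']
s=bot.read_state(); st(s)
crop(c,300,430,200,330,5,'pics/g1.png')
E
```

```text
t 10.25 pos [ 623.5 -273.   204.8] F [ 0.2 -0.2 -0.9] T [ 0.01 -0.01  0.07] w 0.402 q [-0.45  0.29  1.62  0.    1.23 -0.4 ]
```

View pics/g1.png

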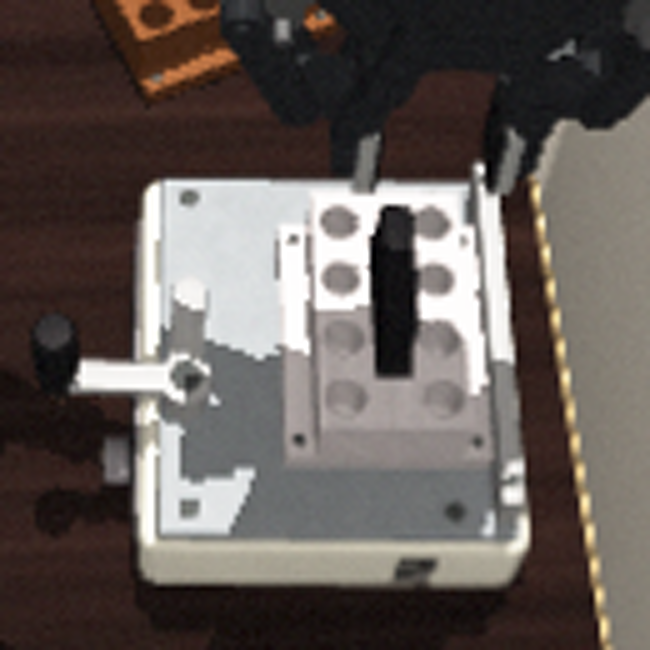

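View pics/g_wrist.png

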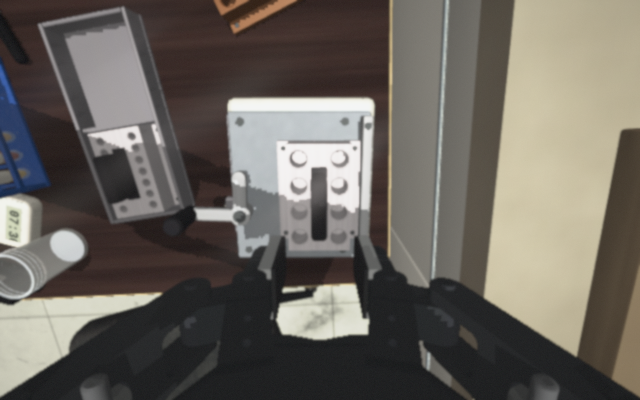

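Block released, flat against the rail. The knob is next; I'll measure its top (z about 126 mm) and the lever angle.

```bash
python3 - <<'E'
from h import *
g=pickle.load(open('g.pkl','rb')); a=pickle.load(open('a.pkl','rb'))
M=R.from_euler('z',-3.0,degrees=True).as_matrix(); piv=np.array([.5528,-.2899,0])
for nm,c,b in [('sceneA',a['scene'],(300,322,258,285)),('sceneG',g['scene'],(300,318,258,285)),('topA',a['top'],(396,416,206,224)),('wristG',g['wrist'],(150,200,195,245))]:
    u0,u1,v0,v1=b
    px=c['pixels'][v0:v1,u0:u1].max(2)
    P=np.array([[u,v,*dpt(c,u,v)] for v in range(v0,v1) for u in range(u0,u1) if c['pixels'][v,u].max()<70])
    k=(P[:,4]>.119)&(P[:,4]<.135); Q=P[k]
    W=np.array([onz(c,u,v,.126) for u,v in Q[:,:2]])
    m=(W.min(0)+W.max(0))/2
    r=(M.T@(m-piv))*1000; print(nm,k.sum(),'depthmean',Q[:,2:].mean(0).round(4),'onz mid',m.round(4),'mean',W.mean(0).round(4),'ext',np.ptp(W,axis=0).round(4),'rel piv',r.round(1),'q',np.arctan2(r[1],-r[0]).round(3))
crop(g['wrist'],130,400,90,270,2.9,'pics/g3.png')
E
```

```text
sceneA 71 depthmean [ 0.5067 -0.2866  0.1252] onz mid [ 0.507 -0.287  0.126] mean [ 0.5068 -0.287   0.126 ] ext [0.0151 0.0149 0.    ] rel piv [-45.9   0.5 126. ] q 0.011
sceneG 72 depthmean [ 0.5067 -0.2868  0.1252] onz mid [ 0.507  -0.2879  0.126 ] mean [ 0.5067 -0.2872  0.126 ] ext [0.0151 0.0166 0.    ] rel piv [-45.9  -0.4 126. ] q -0.008
topA 71 depthmean [ 0.5082 -0.2854  0.125 ] onz mid [ 0.508  -0.2856  0.126 ] mean [ 0.5081 -0.2853  0.126 ] ext [0.0136 0.015  0.    ] rel piv [-45.    1.9 126. ] q 0.043
wristG 343 depthmean [ 0.5106 -0.2845  0.1247] onz mid [ 0.5112 -0.2842  0.126 ] mean [ 0.5112 -0.2841  0.126 ] ext [0.017  0.0159 0.    ] rel piv [-41.9   3.5 126. ] q 0.085
```

View pics/g3.png

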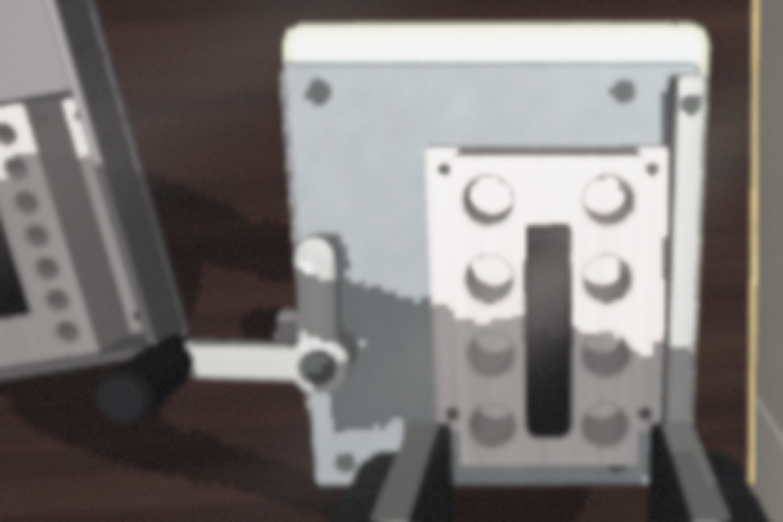

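Call:
move_arm(
  newtons=25,
  steps=[
    [-6,-35,0,0,50],
    [-14,-80,0,0,50],
    [-20,-114.5,0,0,50],
    [-20,-114.5,0,0,50],
    [-20,-114.5,0,0,50],
    [-20,-114.5,35,0,50],
    [-20,-114.5,70,0,50],
    [-20,-114.5,95,0,50],
    [-20,-114.5,105,0,50],
    [-20,-114.5,105,0,50],
    [-20,-114.5,105,0,50],
  ],
)

```text
time: 11.35
tool_pos: [0.5096, -0.2874, 0.1009]
tcp_rot: [2.278, 2.162, 0.001]
wrist_force: [-0.3, -0.5, 0.2]
width: 0.497
```

```bash
python3 - <<'E'
from workcell import bot
from h import *
o=grab(bot,['scene','wrist'],'i'); c=o['scene']
s=bot.read_state(); st(s)
crop(c,260,430,190,330,4.5,'pics/i1.png')
E
```

```text
t 11.45 pos [ 510.  -287.9  102.1] F [0.4 0.  0.6] T [-0.03  0.01 -0.02] w 0.498 q [-0.56  0.21  1.93  0.    1.01 -0.5 ]
```

View pics/i1.png

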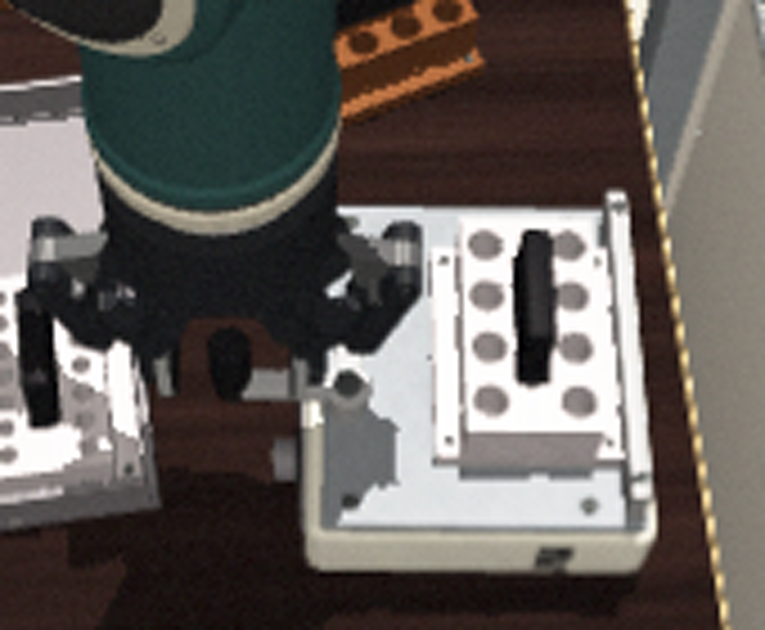

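View pics/i_wrist.png

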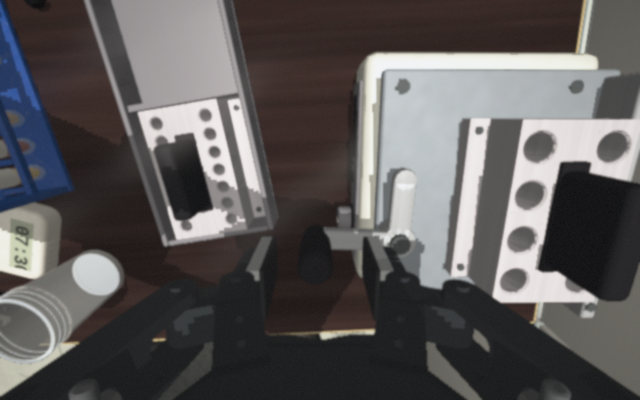

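Call:
move_arm(
  newtons=25,
  steps=[
    [0,0,3,0,50],
    [0,0,3,0,15],
    [0,0,3,0,0],
    [0,0,3,0,0],
    [0,0,3,0,0],
    [0,0,3,0,0],
    [0,0,3,0,0],
  ],
)

```text
time: 12.15
tool_pos: [0.5079, -0.2872, 0.0979]
tcp_rot: [-2.279, -2.161, 0.001]
wrist_force: [-4.3, 1.3, 6.8]
width: 0.173
```

```bash
python3 - <<'E'
from workcell import bot
from h import *
s=bot.read_state(); st(s)
M=R.from_euler('z',-3.0,degrees=True).as_matrix()
# arc: knob(q)=45*(-cos,sin) shaker; tool x=shaker y, tool y=shaker x, relative to q0
q0=.02
for q in np.linspace(q0,1.62,21): print(round(q,2),'tx',round(45*(np.sin(q)-np.sin(q0)),1),'ty',round(45*(np.cos(q0)-np.cos(q)),1),'turn',round(np.degrees(q-q0),1))
E
```

```text
t 12.15 pos [ 507.9 -287.2   97.9] F [-4.3  1.3  6.8] T [0.14 0.77 0.03] w 0.173 q [-0.56  0.21  1.93 -0.    1.   -0.5 ]
0.02 tx 0.0 ty 0.0 turn 0.0
0.1 tx 3.6 ty 0.2 turn 4.6
0.18 tx 7.2 ty 0.7 turn 9.2
0.26 tx 10.7 ty 1.5 turn 13.8
0.34 tx 14.1 ty 2.6 turn 18.3
0.42 tx 17.4 ty 3.9 turn 22.9
0.5 tx 20.7 ty 5.5 turn 27.5
0.58 tx 23.8 ty 7.4 turn 32.1
0.66 tx 26.7 ty 9.4 turn 36.7
0.74 tx 29.4 ty 11.8 turn 41.3
0.82 tx 32.0 ty 14.3 turn 45.8
0.9 tx 34.3 ty 17.0 turn 50.4
0.98 tx 36.5 ty 19.9 turn 55.0
1.06 tx 38.4 ty 23.0 turn 59.6
1.14 tx 40.0 ty 26.2 turn 64.2
1.22 tx 41.4 ty 29.5 turn 68.8
1.3 tx 42.5 ty 33.0 turn 73.3
1.38 tx 43.3 ty 36.5 turn 77.9
1.46 tx 43.8 ty 40.0 turn 82.5
1.54 tx 44.1 ty 43.6 turn 87.1
1.62 tx 44.0 ty 47.2 turn 91.7
```

Call:
move_arm(
  steps=[
    [1.5,-0.6,-1,2,0],
    [3.6,-0.6,-1,4.6,0],
    [7.2,0,-1,9.2,0],
    [10.7,0.7,-1,13.8,0],
    [14.1,1.8,-1,18.3,0],
    [17.4,3.1,-1,23,0],
    [20.7,4.7,-1,27.5,0],
    [23.8,6.6,-1,32,0],
    [26.7,8.6,-1,36.7,0],
    [29.4,11,-1,41,0],
    [32,13.5,-1,46,0],
    [32,13.5,-1,46,0],
  ],
)

```text
time: 13.35
tool_pos: [0.5232, -0.2551, 0.0979]
tcp_rot: [-2.942, -1.098, 0.001]
wrist_force: [-2.7, 1.6, 1.8]
width: 0.178
```

```bash
python3 - <<'E'
from workcell import bot
from h import *
o=grab(bot,['scene'],'j'); c=o['scene']
s=bot.read_state(); st(s)
M=R.from_euler('z',-3.0,degrees=True).as_matrix()
r=M.T@(s['tool_pos']-[.5528,-.2899,0])*1000;print('rel piv',r.round(1),'R',np.hypot(*r[:2]),'q',np.arctan2(r[1],-r[0]),'F sh',(M.T@s['wrist_force']).round(1))
go(s,[.5528,-.2899,.1],None)
crop(c,260,430,190,330,4.5,'pics/j1.png')
E
```

```text
t 13.4 pos [ 523.1 -255.2   98. ] F [-2.8  2.4  1.5] T [ 0.35  0.44 -0.1 ] w 0.176 q [-0.5   0.21  1.93  0.    1.    0.36]
rel piv [-31.5  33.1  98. ] R 45.66968335822591 q 0.8099815754803449 F sh [-2.9  2.2  1.5]
shift [-0.4 45.7 -2.1] turn None yaw now -48.93 tilt 0.09
```

View pics/j1.png

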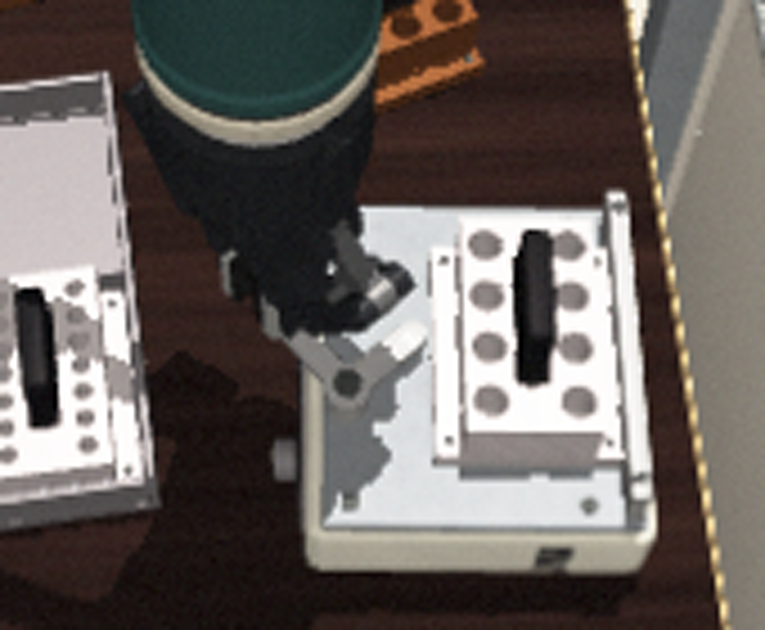

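Call:
move_arm(
  steps=[
    [3.6,0,0,4.6,0],
    [7.2,0.4,0,9.2,0],
    [10.8,1.1,0,13.8,0],
    [14.3,2.1,0,18.3,0],
    [17.7,3.4,0,23,0],
    [21,4.9,0,27.5,0],
    [24.2,6.7,0,32,0],
    [27.2,8.8,0,36.7,0],
    [30,11,0,41,0],
    [32,12.9,0,44.5,0],
    [33.5,14.3,0,46,0],
    [33.5,14.3,0,46,0],
  ],
)

```text
time: 14.6
tool_pos: [0.5538, -0.2438, 0.0978]
tcp_rot: [-3.137, 0.134, 0.016]
wrist_force: [-14.8, 3.3, 9.2]
width: 0.178
```

```bash
python3 - <<'E'
from workcell import bot
from h import *
o=grab(bot,['scene'],'k'); c=o['scene']
s=bot.read_state(); st(s)
M=R.from_euler('z',-3.0,degrees=True).as_matrix()
r=M.T@(s['tool_pos']-[.5528,-.2899,0])*1000;print('rel piv',r.round(1),'R',np.hypot(*r[:2]),'q',np.arctan2(r[1],-r[0]),'F sh',(M.T@s['wrist_force']).round(1))
go(s,[.5528,-.2899,.1],None)
crop(c,260,430,190,330,4.5,'pics/k1.png')
E
```

```text
t 14.65 pos [ 553.7 -243.8   97.7] F [-13.9   3.1   9.8] T [0.42 2.18 0.03] w 0.174 q [-0.45  0.25  1.88 -0.    1.02  1.2 ]
rel piv [-1.5 46.1 97.7] R 46.121313149958084 q 1.5390301841734821 F sh [-14.    2.4   9.8]
shift [ 3.  46.  -2.4] turn None yaw now -94.89 tilt 0.57
```

View pics/k1.png

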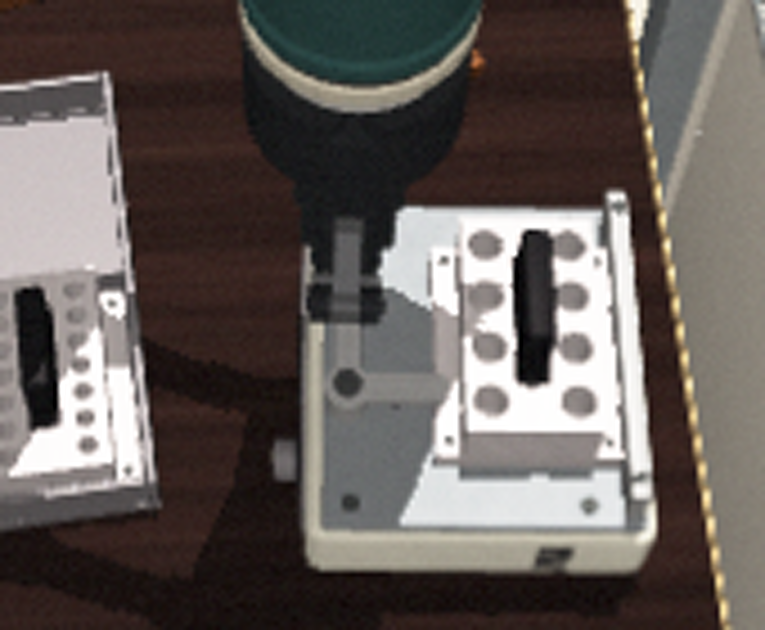

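Call:
move_arm(
  steps=[
    [-1,0,-1,0,0],
    [-1,0,-1,0,10],
    [-1,0,-1,0,30],
    [-1,0,-1,0,45],
    [-1,0,-1,0,45],
    [-1,0,-1,0,45],
    [-1,0,-10,0,45],
    [-1,0,-40,0,45],
    [-1,0,-80,0,45],
    [-1,0,-110,0,45],
    [-1,0,-110,0,45],
    [-1,0,-110,0,45],
  ],
)

```text
time: 15.85
tool_pos: [0.5581, -0.245, 0.2101]
tcp_rot: [3.137, -0.138, 0.005]
wrist_force: [0.0, -0.1, -1.2]
width: 0.447
```

```bash
python3 - <<'E'
from workcell import bot
from h import *
o=grab(bot,['scene','wrist'],'l'); c=o['scene']
s=bot.read_state(); st(s)
M=R.from_euler('z',-3.0,degrees=True).as_matrix()
u=c
P=np.array([[a,b,*dpt(c,a,b)] for b in range(225,285) for a in range(315,352) if c['pixels'][b,a].max()<75])
k=(P[:,4]>.119)&(P[:,4]<.135); Q=P[k]; print(k.sum())
if k.sum():
    W=np.array([onz(c,a,b,.126) for a,b in Q[:,:2]]); m=(W.min(0)+W.max(0))/2; print(m,np.ptp(W,axis=0))
    for nm,x in(('mid',m),('mean',W.mean(0)),('depth',Q[:,2:].mean(0))):
        r=M.T@(x-np.array([.5528,-.2899,0]))*1000; print(nm,r.round(1),'q',np.arctan2(r[1],-r[0]).round(3))
for nm,(a,b) in dict(body=(378,272),body2=(379,258),plat=(385,302),plat2=(400,303)).items():
    print(nm,np.median([dpt(c,a+i,b+j)[2] for i in(-1,0,1) for j in(-1,0,1)])*1000)
crop(c,260,430,190,330,4.5,'pics/l1.png')
E
```

```text
t 15.95 pos [ 556.5 -244.2  207.2] F [-0.9 -0.3 -0.3] T [ 0.01 -0.04 -0.02] w 0.447 q [-0.45  0.16  1.78  0.    1.21  1.2 ]
65
[ 0.55354956 -0.2464078   0.126     ] [1.42252730e-02 1.74947114e-02 2.22044605e-16]
mid [ -1.5  43.5 126. ] q 1.536
mean [ -1.5  43.  126. ] q 1.536
depth [ -1.5  43.5 125. ] q 1.537
body 114.77318356250488
body2 143.50503618672738
plat 72.87310496311706
plat2 80.99356963357774
```

View pics/l1.png

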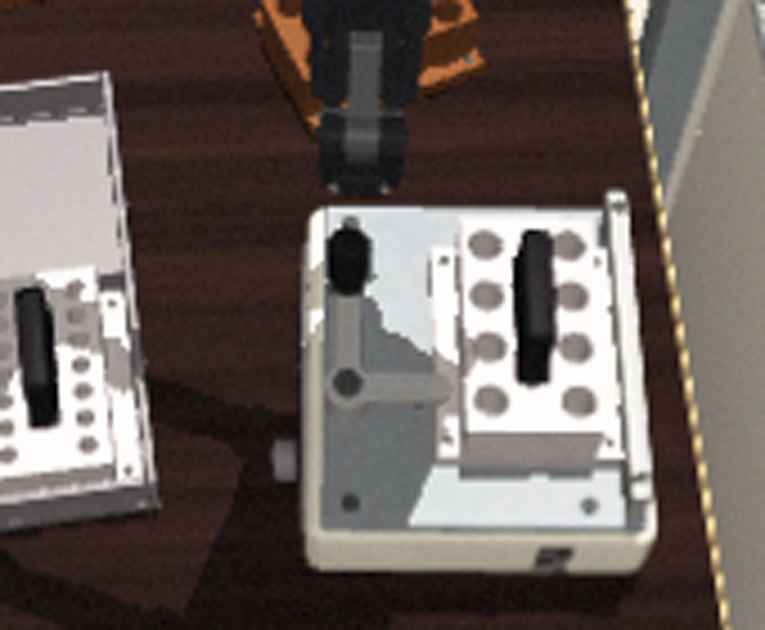

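View pics/l_wrist.png

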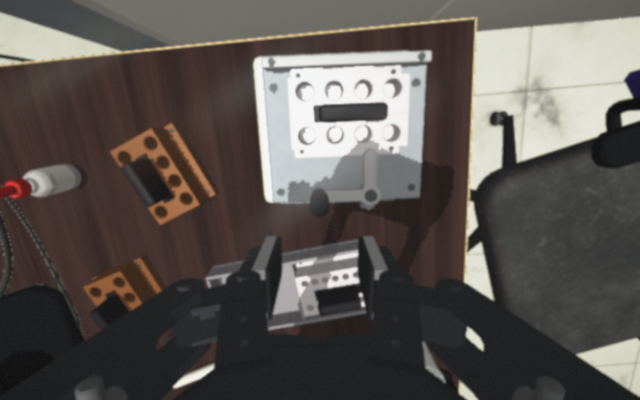

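```bash
python3 - <<'E'
from workcell import bot
from h import *
c=pickle.load(open('l.pkl','rb'))['scene']
for v in (283,): 
    for u in (366,372,376,380,386): print(u,(dpt(c,u,v)*1000).round(1))
print('plat',[(dpt(c,u,302)[2]*1000).round(1) for u in(360,370,380)])
s=bot.read_state(); st(s)
bot.finish_job()
E
```

```text
366 [ 599.1 -313.6  111.9]
372 [ 609.3 -313.5  110.5]
376 [ 616.3 -312.8  108.1]
380 [ 622.9 -313.5  109.1]
386 [ 632.7 -314.8  111.2]
plat [np.float64(74.0), np.float64(73.6), np.float64(74.7)]
t 15.95 pos [ 556.5 -244.2  207.2] F [-0.9 -0.3 -0.3] T [ 0.01 -0.04 -0.02] w 0.447 q [-0.45  0.16  1.78  0.    1.21  1.2 ]
the job is handed in; nothing more can be done
```

I mounted the tube block on the shaker, closed the clamp lever over its ledge and handed the job in at about 16 s. No verdict is reported back.

- **Block:** I lifted it by its grip, touched it lightly against the back rail and backed off. It dropped over the pin as I lowered it, so no nudging along the rail was needed. The last depth check put its body top at about 110 mm (108–112) over a platform at about 74 mm. That is 36 mm, so the block is sitting flat.
- **Lever:** I swung it until it met the end stop, which pushed back with about 14 N. The tab is over the ledge.
- **Lever angle:** The camera puts the angle at 1.54 rad, slightly under the nominal 1.57. The same view placed the open knob about 1 mm off in x, which would account for the difference.
- **Robot and surroundings:** The gripper is open and clear, with about 1 N or less at the wrist. The last pictures show the other block still in the tray and the bottle standing. I did not measure whether either had shifted.

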